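Brief the trainee at the recording rig

ROBOT

A 6-joint arm with a two-finger parallel gripper is mounted at the origin on the work surface. World frame = base frame: x ahead of the robot, y to its left, z up, the work surface at z = 0. Lengths are in mm, angles in rad, forces in N, time in s.
With the tool pointing down it reaches from about 275 to 1000 mm from the base axis. Payload 8.4 kg.
Tool frame: the origin (TCP) lies on the centre line of the jaws, within the pads' length; the fingertips stand r.tip_reach ahead of it and the grasp point (between the pads) lies 11 mm behind it (r.tip_reach is the distance from the TCP to the fingertips, in mm); z points along the fingers, y is the line along which they close (so a half turn about z gives the same grasp; the last joint's range is limited). The gripper opens to 85 mm and grips with 20 to 120 N. Pads are 22 mm wide; open, the fingers measure 114 mm over their backs; the gripper's body (76 mm by 85 mm) begins 54 mm behind the grasp point. The pads swing forward as they close: fully open they stand 13 mm farther back than shut.
Start: joints at [-1.129, 0.353, 1.633, -0, 1.155, -0.002], TCP at [268.358, -564.457, 239.281] pointing down, gripper open.
Joint ranges: [-2.63, 2.63], [-0.92, 2.1], [0.06, 2.66], [-1.3, 4.44], [0, 2.69], [-3.02, 3.02]. Speed limits (rad/s): [2.22, 2.22, 2.79, 3.14, 3.14, 3.14].

INTERFACE

Orientations are given as [roll, pitch, yaw] about the fixed x, y, z axes, in that order (R = Rz(yaw) Ry(pitch) Rx(roll)).
In Python, from rig import r gives the robot as it stands.
- The arm moves only by the tool carry_out, never from a script. Its argument "targets" is a list of rows, each an object with "dp": the shift along the tool's x, y, z in mm, a list of three; "yaw": the turn about the tool's z in degrees. A call has 1 to 12 rows; each row is the pose to reach, as a shift and turn from the pose commanded when the call began, along the tool's axes at that moment; what a row does not reach only later rows make up. A row lasts 1/8 s, in which the tool goes at most 62.5 mm and 10.7 degrees, less where a joint would pass 70% of its speed; a pose out of reach is approached as far as the arm can. A call with a gripper value outside its range is refused whole. "fingers" is the opening, from -1 (shut) to 1 (fully open), so that 0 is half open, set as the call begins (left out, the last holds). The fingers move at their own pace and stop on an object; "grip_force" is the grip in N (left out, the last holds). Time passes only in rows, so rows that repeat a pose let the fingers close. It gives the time, the measured TCP pose, the force, the opening and the grip force at its end, in the units of the state.
- r.sense(): the state, without advancing time (a new reading comes with each control period).
- r.grab_frame(name): name is "scene" or "top" or "wrist"; returns the picture (400x640x3 uint8, red, green, blue); there is no depth.
- r.get_calibration(name): a dict with "fx", "fy", "cx", "cy" (pixels), "rvec" (rotation vector, rad) and "tvec" (3), from world to camera coordinates, as OpenCV has them. Camera axes: x right, y down, z forward; pixel columns grow to the right and rows downward; lengths in mm; the calibration is good to about 2 mm. A picture is of the moment at which its call begins: read the wrist's pose just before it. get_calibration takes no time and is no camera call; for the wrist camera it gives the pose at the moment of the call.
- r.sign_off(): hands the job in; it is judged then, once.
The state is a dict: "clock": time; "qpos": joint angles; "qvel": joint speeds; "joint_efforts": joint torques, N m; "eef_pos": TCP position; "tcp_rot": TCP orientation; "contact_force": force on the tool from outside, world axes, zero at the start; "wrist_torque": the same for the moment, N m; "opening": opening from 0.0 (shut) to 1.0 (fully open); "grasp_force": force on a finger pad.
Only numpy, scipy, OpenCV 4.12 (cv2) and the standard library are available. Lean on these libraries where they do the work, as an engineer would, in place of code of your own. Each camera call takes 0.05 s, during which the arm holds its last target. There are 200 camera calls.

TASK

Show the trainee how this rig is loaded: point straight down at the blue-lidded dish, fingertips over its middle and about two centimetres above it, holding there for two seconds; then point in the same way at the empty round recess in the middle of the microscope stage for two seconds; and only then push the red-knobbed shutter lever on the lamp supply all the way over to its other side with the fingertips. Only point: do not touch, shift or pick up any dish, do not touch the stage, and do not come down low over any of the other dishes; leave everything else where it stands.

Things in the scene. Friction and masses are not known exactly. Their poses are not given: they have to be found in the camera images.
- dish_blue: round 60 mm culture dish with a blue lid: 62 mm across the lid, 18 mm tall, about 30 g, loose, lying flat on the rubber mat. Origin at the centre of its underside, z up; the lid's top is 18 mm above it. The dish to point at.
- dish_yellow: round 60 mm culture dish with a yellow lid: 62 mm across the lid, 18 mm tall, about 30 g, loose, lying flat on the rubber mat. Origin at the centre of its underside, z up; the lid's top is 18 mm above it.
- dish_green: round 60 mm culture dish with a green lid: 62 mm across the lid, 18 mm tall, about 30 g, loose, lying flat on the rubber mat. Origin at the centre of its underside, z up; the lid's top is 18 mm above it.
- dish_white: round 60 mm culture dish with a white lid: 62 mm across the lid, 18 mm tall, about 30 g, loose, lying flat on the rubber mat. Origin at the centre of its underside, z up; the lid's top is 18 mm above it.
- mat: black rubber mat, 210 x 210 x 4 mm, fixed, on which the four dishes lie in two rows of two, about 110 mm apart, in any order. Origin at the centre of its underside.
- stage: microscope stage: square grey plate 150 x 150 x 12 mm on four aluminium posts over a black foot, its top 90 mm above the table, with a brass objective under its centre and two low steel clips (3 mm high) beside the recess. Fixed. Origin at the centre of its underside, z up.
- recess (a point): centre of the empty round recess (a through hole 64 mm across) in the stage plate, at the level of the plate's top face, 90 mm above the table; z up.
- lamp: lamp supply: fixed white box 120 (x) x 100 (y) x 50 (z) mm with a blue panel on its front (-x) face and the shutter lever on top. Origin at the centre of its underside, z up. The lever swings in the box's x-z plane, about a hinge along the box's y that lies 72 mm above the origin. A black block 70 (x) x 50 (y) mm, its top 75 mm above the origin, carries the hinge (a 26 mm barrel about it).
- shutter_tip (a point): centre of the red ball (26 mm across) at the end of the shutter lever, 60 mm from the hinge on a 10 mm steel rod. At joint 0 it stands 29 mm to the box's -x side of the hinge and 125 mm above the box's underside; fully over, 29 mm to the +x side at the same height.
- shutter (a joint): angle of the shutter lever: 0 leaning to the box's -x side (towards the robot, shutter closed), 1.0 rad leaning fully to the box's +x side (shutter open, against its stop). It stays where it is left; a push of about 1 to 2 N on the ball moves it.
- bottle: amber bottle with white cap, 56 mm across, 120 mm tall, loose. Origin at the centre of its underside.
- tip_box: pipette tip box, orange with clear lid, 87 x 122 x 62 mm, loose. Origin at the centre of its underside.
- screwdriver: screwdriver 170 mm long lying on the table along its own x, at most 35 mm high, loose. Origin on the table under it.
- jar: small glass jar with green lid, 44 mm across, 50 mm tall, loose. Origin at the centre of its underside.
- tray: black open tray, 120 x 85 x 22 mm, loose. Origin at the centre of its underside.

How it is judged:
By the outcome, as a careful person would: the job done as asked, in the order asked, and still so for the second after the job is handed in, with the robot touching nothing.
It also fails if it takes over 61 s, if anything falls off the work surface, if the arm or the gripper's body presses on something with over 40 N, if the wrist force passes 120 N, or if a joint passes its speed limit or range.

## Working session

There is one attempt and no reset: what is moved stays moved. The work goes in short steps, Python scripts to look and compute and a tool call to move; the robot and the scene stay as the last step left them, time stands still between calls to the robot, and variables do not carry over. Pictures are saved under pics/ and viewed, at most 10 in all, crops included, and the job is handed in when it is done.

Besides the shell and the picture viewer there is one more tool, called after ">>>" in YAML: its name, and indented under it one key for each argument. carry_out: Moves the arm, as the interface text tells. Its arguments: {"type":"object","properties":{"targets":{"type":"array","items":{"type":"object","properties":{"dp":{"type":"array","items":{"type":"number"}},"yaw":{"type":"number"}}}},"fingers":{"type":"number"},"grip_force":{"type":"number"}},"required":["targets"]}

```bash
mkdir -p pics; python3 - <<'E'
from rig import r
import cv2
for n in("scene","top"):
    cv2.imwrite(f"pics/{n}0.png",cv2.cvtColor(r.grab_frame(n),cv2.COLOR_RGB2BGR))
    print(r.get_calibration(n))
print(r.sense(), r.tip_reach)
E
```

```text
{'fx': 453.35491600685015, 'fy': 453.35491600685015, 'cx': 319.9419622265218, 'cy': 202.58007451096032, 'rvec': array([ 1.78070897,  1.4709435 , -0.71644473]), 'tvec': array([ -40.0403681 , -260.94459885, 1981.15589869])}
{'fx': 454.4952782293028, 'fy': 454.4952782293028, 'cx': 317.0132048519337, 'cy': 207.69294186494085, 'rvec': array([ 2.19798484, -2.19720239,  0.0791449 ]), 'tvec': array([ -97.34836429,  567.56428737, 1355.34505412])}
{'clock': 0.1, 'qpos': array([-1.12938415e+00,  3.53597435e-01,  1.63408397e+00,  3.96007323e-05,
        1.15518004e+00, -2.40418746e-03]), 'qvel': array([ 0.00109096, -0.00167455, -0.00286836,  0.000312  , -0.00140282,
       -0.00033776]), 'joint_efforts': array([ 3.27867256e-04, -6.06358767e+01, -3.42817640e+01,  1.23998944e-07,
        3.80204961e-03, -1.53512394e-05]), 'eef_pos': array([ 268.19483993, -564.06042403,  238.61479936]), 'tcp_rot': array([-3.14032395e+00, -3.92594240e-05,  4.43800330e-01]), 'contact_force': array([ 0.2961306 ,  0.62869049, -0.08352751]), 'wrist_torque': array([ 0.03091448,  0.03003021, -0.02932628]), 'grasp_force': 0.0, 'opening': 0.9998366237000843} 8.0
```

View pics/scene0.png

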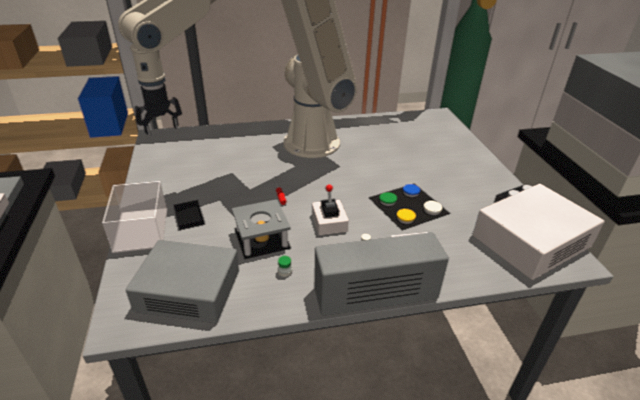

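View pics/top0.png

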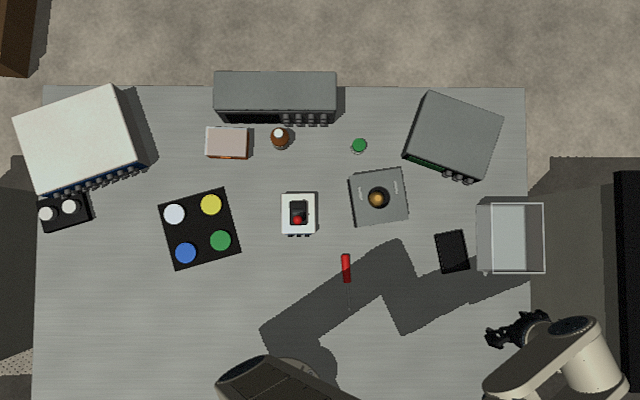

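The top view shows blue at (185,252), the stage recess at about (379,198) and the red knob at (297,219). The other dishes are white (174,214), yellow (211,204) and green (220,240).

```bash
cat > h.py <<'E'
import cv2,numpy as np
from rig import r
def P(c):
    R=cv2.Rodrigues(np.array(c["rvec"]))[0];return R,np.array(c["tvec"]),np.array([[c["fx"],0,c["cx"]],[0,c["fy"],c["cy"]],[0,0,1]])
def cast(c,uv,z):
    R,t,K=P(c);o=-R.T@t;d=R.T@np.linalg.inv(K)@[*uv,1];return o+d*(z-o[2])/d[2]
def blob(im,lo,hi,box):
    h=cv2.cvtColor(im,cv2.COLOR_RGB2HSV);m=cv2.inRange(h,np.array(lo),np.array(hi))
    q=np.zeros_like(m);x0,y0,x1,y1=box;q[y0:y1,x0:x1]=m[y0:y1,x0:x1]
    cs,_=cv2.findContours(q,cv2.RETR_EXTERNAL,cv2.CHAIN_APPROX_NONE)
    k=max(cs,key=cv2.contourArea);(u,v),rad=cv2.minEnclosingCircle(k);x,y,w,hh=cv2.boundingRect(k)
    return (x+(w-1)/2,y+(hh-1)/2),rad,cv2.contourArea(k),k
def tri(pairs):
    A=np.zeros((3,3));b=np.zeros(3)
    for c,uv in pairs:
        R,t,K=P(c);o=-R.T@t;d=R.T@np.linalg.inv(K)@[*uv,1];d/=np.linalg.norm(d);M=np.eye(3)-np.outer(d,d);A+=M;b+=M@o
    return np.linalg.solve(A,b)
E
python3 - <<'E'
from h import *
np.set_printoptions(precision=1,suppress=True)
t=cv2.cvtColor(cv2.imread("pics/top0.png"),cv2.COLOR_BGR2RGB);s=cv2.cvtColor(cv2.imread("pics/scene0.png"),cv2.COLOR_BGR2RGB)
ct,cs=r.get_calibration("top"),r.get_calibration("scene")
a=blob(t,(105,100,80),(125,255,255),(160,190,240,275));b=blob(s,(105,100,80),(125,255,255),(370,170,450,230))
print("blue",a[:3],b[:3],cast(ct,a[0],22),cast(cs,b[0],22))
a=blob(t,(0,150,80),(8,255,255),(280,190,320,240));b=blob(s,(0,150,60),(8,255,255),(310,175,350,200))
print("red",a[:3],b[:3],cast(ct,a[0],125),tri([(ct,a[0]),(cs,b[0])]))
a=blob(t,(0,0,170),(180,40,255),(275,185,325,240));rc=cv2.minAreaRect(a[3]);print("lamp",rc)
for p in cv2.boxPoints(rc):print(cast(ct,p,50))
big=lambda x,y,w,h,im,k:cv2.resize(im[y:y+h,x:x+w],None,fx=k,fy=k,interpolation=cv2.INTER_CUBIC)
v=np.vstack([big(270,160,150,80,t,5),])
cv2.imwrite("pics/c1.png",cv2.cvtColor(v,cv2.COLOR_RGB2BGR))
E
```

```text
blue ((185.0, 252.5), 10.594910621643066, 324.0) ((411.5, 189.0), 8.631438255310059, 131.5) [433.2 296.6  22. ] [440.3 295.9  22. ]
red ((297.0, 219.5), 4.3858442306518555, 46.0) ((328.5, 188.0), 3.2059926986694336, 23.0) [528.3 -40.2 125. ] [528.3 -40.4 126.2]
lamp ((297.5, 213.5), (39.0, 33.0), 90.0)
[606.1   9.5  50. ]
[606.2 -87.8  50. ]
[491.2 -87.9  50. ]
[491.2   9.   50. ]
```

View pics/c1.png

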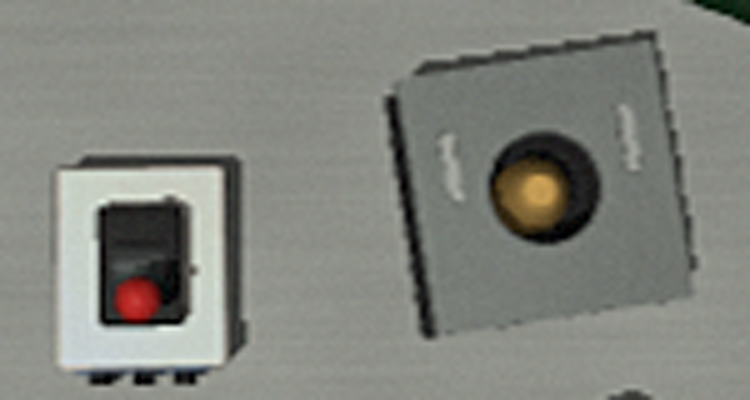

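>>> carry_out:
  targets:
    - {"dp": [13, -18, 0], "yaw": 3}
    - {"dp": [39, -53, 0], "yaw": 6}
    - {"dp": [65, -88, 0], "yaw": 9}
    - {"dp": [95, -129, 0], "yaw": 12}
    - {"dp": [125, -170, 0], "yaw": 15}
    - {"dp": [155, -211, 0], "yaw": 18}
    - {"dp": [185, -252, 0], "yaw": 21}
    - {"dp": [215, -293, 0], "yaw": 24}
    - {"dp": [245, -334, 0], "yaw": 25.4}
    - {"dp": [275, -374, 0], "yaw": 25.4}
    - {"dp": [300, -408, 0], "yaw": 25.4}
    - {"dp": [310, -422, 0], "yaw": 25.4}
  fingers: -1

```text
clock: 1.6
eef_pos: [367.1, -48.3, 239.2]
tcp_rot: [-3.141, 0.0, 0.003]
contact_force: [-0.1, -0.4, -0.6]
opening: 0.002
grasp_force: 0.0
```

>>> carry_out:
  targets:
    - {"dp": [3, -15, 0], "yaw": 0}
    - {"dp": [10, -50, 0], "yaw": 0}
    - {"dp": [18, -95, 0], "yaw": 0}
    - {"dp": [27, -140, 0], "yaw": 0}
    - {"dp": [36, -185, 0], "yaw": 0}
    - {"dp": [45, -230, 0], "yaw": 0}
    - {"dp": [53, -275, 0], "yaw": 0}
    - {"dp": [60, -310, 0], "yaw": 0}
    - {"dp": [65, -335, 0], "yaw": 0}
    - {"dp": [67, -345, 0], "yaw": 0}
    - {"dp": [67, -345, 20], "yaw": 0}
    - {"dp": [67, -345, 40], "yaw": 0}

```text
clock: 3.1
eef_pos: [433.9, 294.1, 198.9]
tcp_rot: [3.141, -0.0, 0.0]
contact_force: [0.8, -1.2, 0.7]
opening: 0.004
grasp_force: 0.0
```

```bash
python3 - <<'E'
from h import *
np.set_printoptions(precision=1,suppress=True)
ct=r.get_calibration("top")
print("recess",cast(ct,(378.6,197),90),r.tip_reach)
s=r.sense();print(s["eef_pos"],s["tcp_rot"],s["opening"])
c=r.get_calibration("wrist");w=r.grab_frame("wrist");cv2.imwrite("pics/w1.png",cv2.cvtColor(w,cv2.COLOR_RGB2BGR))
a=blob(w,(105,100,60),(125,255,255),(0,0,640,400));print(a[:3],cast(c,a[0],22))
R,t,K=P(c);p=K@(R@(s["eef_pos"]-[0,0,8])+t);print("tip px",p/p[2])
E
```

```text
recess [ 594.2 -272.9   90. ] 8.0
[433.9 294.1 198.9] [ 3.1 -0.   0. ] 0.003781948889461073
((320.0, 180.0), 29.706012725830078, 2649.5) [435.5 295.2  22. ]
tip px [321.5 249.8   1. ]
```

View pics/w1.png

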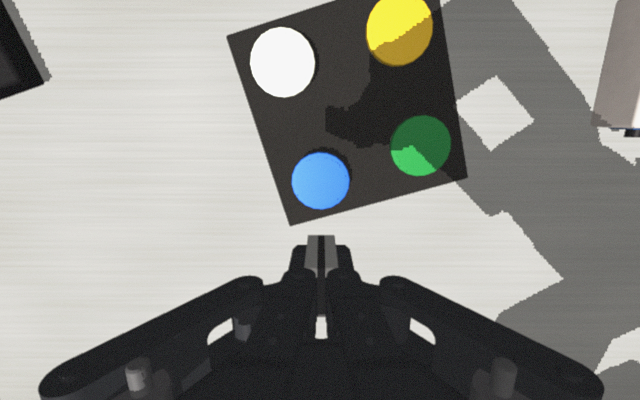

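The wrist view shows blue at (320,180) and the shut fingertips at (321,240), aligned with the dish in column. I'll come down now.

>>> carry_out:
  targets:
    - {"dp": [1, -1, 10], "yaw": 0}
    - {"dp": [1, -1, 35], "yaw": 0}
    - {"dp": [1, -1, 65], "yaw": 0}
    - {"dp": [1, -1, 95], "yaw": 0}
    - {"dp": [1, -1, 120], "yaw": 0}
    - {"dp": [1, -1, 138], "yaw": 0}
    - {"dp": [1, -1, 147], "yaw": 0}
    - {"dp": [1, -1, 149], "yaw": 0}
    - {"dp": [1, -1, 149], "yaw": 0}
    - {"dp": [1, -1, 149], "yaw": 0}
    - {"dp": [1, -1, 149], "yaw": 0}
    - {"dp": [1, -1, 149], "yaw": 0}

```text
clock: 4.65
eef_pos: [435.1, 295.9, 50.6]
tcp_rot: [-3.141, -0.0, 0.001]
contact_force: [-0.5, -0.2, -0.3]
opening: -0.0
grasp_force: 0.0
```

```bash
python3 - <<'E'
from h import *
s=r.sense();print(s["eef_pos"],s["tcp_rot"])
c=r.get_calibration("wrist");w=r.grab_frame("wrist");cv2.imwrite("pics/w2.png",cv2.cvtColor(w,cv2.COLOR_RGB2BGR))
R,t,K=P(c)
for z in(8,28):
    p=K@(R@(s["eef_pos"]-[0,0,z])+t);print("tip/lid px",p/p[2])
E
```

```text
[435.07059655 295.89056957  50.55709422] [-3.14131892e+00 -3.77461539e-04  5.33380628e-04]
tip/lid px [321.45174712 249.84481871   1.        ]
tip/lid px [321.38206459 235.13579254   1.        ]
```

View pics/w2.png

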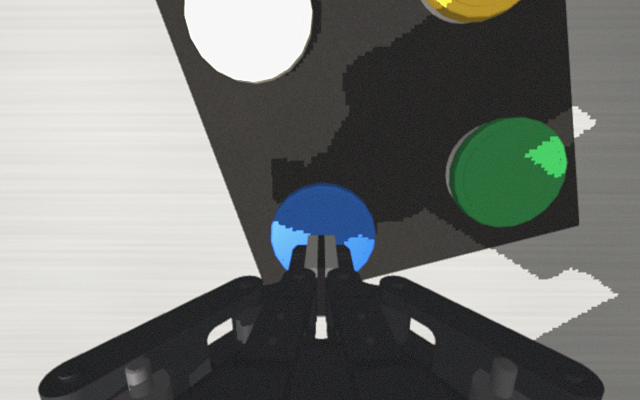

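The lid spans columns 271–376 with its centre at about (323,235). The projected aim point is (321,235), so I'm centred and will hold.

>>> carry_out:
  targets:
    - {"dp": [0, 0, 0]}
    - {"dp": [0, 0, 0]}
    - {"dp": [0, 0, 0]}
    - {"dp": [0, 0, 0]}
    - {"dp": [0, 0, 0]}
    - {"dp": [0, 0, 0]}
    - {"dp": [0, 0, 0]}
    - {"dp": [0, 0, 0]}
    - {"dp": [0, 0, 0]}
    - {"dp": [0, 0, 0]}
    - {"dp": [0, 0, 0]}
    - {"dp": [0, 0, 0]}

```text
schema error: expected keys dp, yaw
```

>>> carry_out:
  targets:
    - {"dp": [0, 0, 0]}
    - {"dp": [0, 0, 0]}
    - {"dp": [0, 0, 0]}
    - {"dp": [0, 0, 0]}
    - {"dp": [0, 0, 0]}
    - {"dp": [0, 0, 0]}
    - {"dp": [0, 0, -10]}
    - {"dp": [0, 0, -35]}
    - {"dp": [0, 0, -75]}
    - {"dp": [0, 0, -115]}
    - {"dp": [0, 0, -145]}
    - {"dp": [0, 0, -160]}

```text
schema error: expected keys dp, yaw
```

>>> carry_out:
  targets:
    - {"dp": [0, 0, 0], "yaw": 0}
    - {"dp": [0, 0, 0], "yaw": 0}
    - {"dp": [0, 0, 0], "yaw": 0}
    - {"dp": [0, 0, 0], "yaw": 0}
    - {"dp": [0, 0, 0], "yaw": 0}
    - {"dp": [0, 0, 0], "yaw": 0}
    - {"dp": [0, 0, 0], "yaw": 0}
    - {"dp": [0, 0, 0], "yaw": 0}
    - {"dp": [0, 0, 0], "yaw": 0}
    - {"dp": [0, 0, 0], "yaw": 0}
    - {"dp": [0, 0, 0], "yaw": 0}
    - {"dp": [0, 0, 0], "yaw": 0}

```text
clock: 6.2
eef_pos: [434.9, 295.8, 50.3]
tcp_rot: [-3.142, 0.0, 0.001]
contact_force: [-0.8, 0.5, -0.4]
opening: 0.005
grasp_force: 0.0
```

>>> carry_out:
  targets:
    - {"dp": [0, 0, 0], "yaw": 0}
    - {"dp": [0, 0, 0], "yaw": 0}
    - {"dp": [0, 0, 0], "yaw": 0}
    - {"dp": [0, 0, 0], "yaw": 0}
    - {"dp": [0, 0, 0], "yaw": 0}
    - {"dp": [0, 0, 0], "yaw": 0}
    - {"dp": [0, 0, -10], "yaw": 0}
    - {"dp": [0, 0, -35], "yaw": 0}
    - {"dp": [0, 0, -75], "yaw": 0}
    - {"dp": [0, 0, -115], "yaw": 0}
    - {"dp": [0, 0, -145], "yaw": 0}
    - {"dp": [0, 0, -160], "yaw": 0}

```text
clock: 7.7
eef_pos: [435.5, 296.2, 212.5]
tcp_rot: [-3.14, -0.002, 0.0]
contact_force: [-0.3, -0.4, -0.9]
opening: -0.001
grasp_force: 0.0
```

>>> carry_out:
  targets:
    - {"dp": [0, 10, -15], "yaw": 0}
    - {"dp": [0, 40, -30], "yaw": 0}
    - {"dp": [5, 80, -40], "yaw": 0}
    - {"dp": [15, 125, -40], "yaw": 0}
    - {"dp": [28, 170, -40], "yaw": 0}
    - {"dp": [42, 215, -40], "yaw": 0}
    - {"dp": [56, 260, -40], "yaw": 0}
    - {"dp": [70, 305, -40], "yaw": 0}
    - {"dp": [84, 350, -40], "yaw": 0}
    - {"dp": [98, 395, -40], "yaw": 0}
    - {"dp": [112, 435, -40], "yaw": 0}
    - {"dp": [125, 475, -40], "yaw": 0}

```text
clock: 9.2
eef_pos: [559.5, -180.9, 249.5]
tcp_rot: [-3.141, 0.002, 0.0]
contact_force: [1.1, 0.5, 0.4]
opening: 0.001
grasp_force: 0.0
```

>>> carry_out:
  targets:
    - {"dp": [12, 40, 0], "yaw": 0}
    - {"dp": [24, 70, 0], "yaw": 0}
    - {"dp": [31, 88, 0], "yaw": 0}
    - {"dp": [34, 94, 0], "yaw": 0}
    - {"dp": [34, 94, 15], "yaw": 0}
    - {"dp": [34, 94, 30], "yaw": 0}
    - {"dp": [34, 94, 40], "yaw": 0}
    - {"dp": [34, 94, 40], "yaw": 0}

```text
clock: 10.2
eef_pos: [593.6, -272.3, 208.9]
tcp_rot: [-3.141, 0.002, 0.001]
contact_force: [1.1, -0.7, -0.5]
opening: 0.0
grasp_force: 0.0
```

```bash
python3 - <<'E'
from h import *
s=r.sense();print(s["eef_pos"],s["tcp_rot"])
c=r.get_calibration("wrist");w=r.grab_frame("wrist");cv2.imwrite("pics/w3.png",cv2.cvtColor(w,cv2.COLOR_RGB2BGR))
R,t,K=P(c)
p=K@(R@np.array([594.2,-272.9,90])+t);print("recess px pred",p/p[2])
E
```

```text
[ 593.58724771 -272.33825491  208.9463765 ] [-3.14059684e+00  2.03475084e-03  1.03197516e-03]
recess px pred [321.93012985 194.42291098   1.        ]
```

View pics/w3.png

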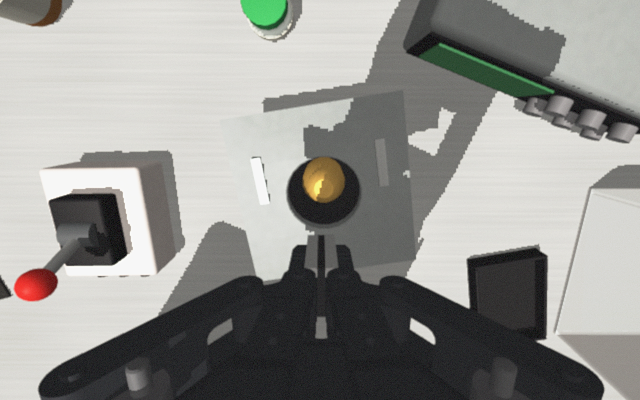

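The wrist view shows the recess spanning (287–360, 155–227), centre about (323,191). That is about 3 mm further in +x than predicted.

>>> carry_out:
  targets:
    - {"dp": [3, 2, 10], "yaw": 0}
    - {"dp": [3, 2, 28], "yaw": 0}
    - {"dp": [3, 2, 48], "yaw": 0}
    - {"dp": [3, 2, 66], "yaw": 0}
    - {"dp": [3, 2, 80], "yaw": 0}
    - {"dp": [3, 2, 88], "yaw": 0}
    - {"dp": [3, 2, 91], "yaw": 0}
    - {"dp": [3, 2, 91], "yaw": 0}
    - {"dp": [3, 2, 91], "yaw": 0}
    - {"dp": [3, 2, 91], "yaw": 0}

```text
clock: 11.5
eef_pos: [597.5, -275.3, 119.8]
tcp_rot: [3.141, -0.001, 0.0]
contact_force: [0.3, -0.2, -0.4]
opening: 0.001
grasp_force: 0.0
```

```bash
python3 - <<'E'
from h import *
s=r.sense();print(s["eef_pos"],s["tcp_rot"])
c=r.get_calibration("wrist");w=r.grab_frame("wrist");cv2.imwrite("pics/w4.png",cv2.cvtColor(w,cv2.COLOR_RGB2BGR))
R,t,K=P(c)
p=K@(R@np.array([*s["eef_pos"][:2],90])+t);print("aim px",p/p[2])
E
```

```text
[ 597.53852619 -275.26080263  119.83925297] [ 3.14123201e+00 -8.59644377e-04  4.76222192e-04]
aim px [321.37416175 233.91156768   1.        ]
```

View pics/w4.png

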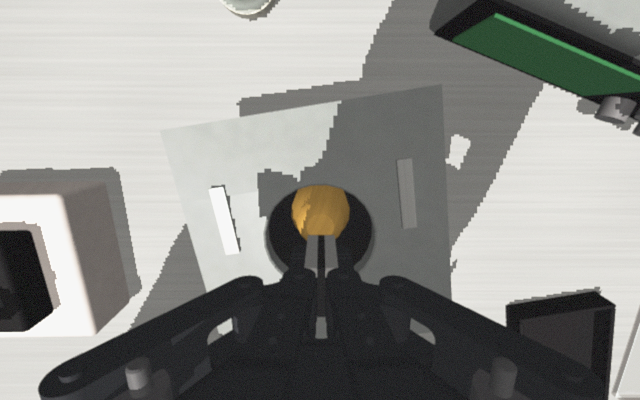

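The hole spans columns 268–373 with its centre at about (320,235), and the aim point is (321,234). I'm centred and will hold.

>>> carry_out:
  targets:
    - {"dp": [0, 0, 0], "yaw": 0}
    - {"dp": [0, 0, 0], "yaw": 0}
    - {"dp": [0, 0, 0], "yaw": 0}
    - {"dp": [0, 0, 0], "yaw": 0}
    - {"dp": [0, 0, 0], "yaw": 0}
    - {"dp": [0, 0, 0], "yaw": 0}
    - {"dp": [0, 0, 0], "yaw": 0}
    - {"dp": [0, 0, 0], "yaw": 0}
    - {"dp": [0, 0, 0], "yaw": 0}
    - {"dp": [0, 0, 0], "yaw": 0}
    - {"dp": [0, 0, 0], "yaw": 0}
    - {"dp": [0, 0, 0], "yaw": 0}

```text
clock: 13.05
eef_pos: [597.2, -275.1, 119.3]
tcp_rot: [-3.142, 0.0, 0.0]
contact_force: [0.2, 0.5, 0.3]
opening: -0.001
grasp_force: 0.0
```

>>> carry_out:
  targets:
    - {"dp": [0, 0, 0], "yaw": 0}
    - {"dp": [0, 0, 0], "yaw": 0}
    - {"dp": [0, 0, 0], "yaw": 0}
    - {"dp": [0, 0, 0], "yaw": 0}
    - {"dp": [0, 0, 0], "yaw": 0}
    - {"dp": [0, 0, 0], "yaw": 0}
    - {"dp": [0, 0, -10], "yaw": 0}
    - {"dp": [0, 0, -30], "yaw": 0}
    - {"dp": [0, 0, -60], "yaw": 0}
    - {"dp": [0, 0, -85], "yaw": 0}
    - {"dp": [0, 0, -105], "yaw": 0}
    - {"dp": [0, 0, -120], "yaw": 0}

```text
clock: 14.55
eef_pos: [597.5, -275.2, 241.2]
tcp_rot: [3.141, -0.001, 0.001]
contact_force: [-1.1, 0.6, -0.1]
opening: 0.0
grasp_force: 0.0
```

>>> carry_out:
  targets:
    - {"dp": [-8, -12, 0], "yaw": 0}
    - {"dp": [-25, -40, 0], "yaw": 0}
    - {"dp": [-50, -80, 0], "yaw": 0}
    - {"dp": [-75, -120, 0], "yaw": 0}
    - {"dp": [-100, -160, 0], "yaw": 0}
    - {"dp": [-123, -195, 0], "yaw": 0}
    - {"dp": [-140, -223, 0], "yaw": 0}
    - {"dp": [-147, -235, 0], "yaw": 0}
    - {"dp": [-147, -235, 15], "yaw": 0}
    - {"dp": [-147, -235, 30], "yaw": 0}
    - {"dp": [-147, -235, 40], "yaw": 0}
    - {"dp": [-147, -235, 40], "yaw": 0}

```text
clock: 16.05
eef_pos: [449.6, -40.6, 198.0]
tcp_rot: [-3.141, 0.002, -0.0]
contact_force: [-0.5, 0.5, -0.6]
opening: 0.0
grasp_force: 0.0
```

```bash
python3 - <<'E'
from h import *
np.set_printoptions(precision=1,suppress=True)
s=r.sense();print(s["eef_pos"],s["tcp_rot"])
c=r.get_calibration("wrist");w=r.grab_frame("wrist");cv2.imwrite("pics/w5.png",cv2.cvtColor(w,cv2.COLOR_RGB2BGR))
a=blob(w,(0,150,60),(8,255,255),(0,0,640,400));print(a[:3],cast(c,a[0],125))
E
```

```text
[449.6 -40.6 198. ] [-3.1  0.  -0. ]
((449.0, 233.5), 36.98996353149414, 1495.0) [ 432.2 -135.5  125. ]
```

View pics/w5.png

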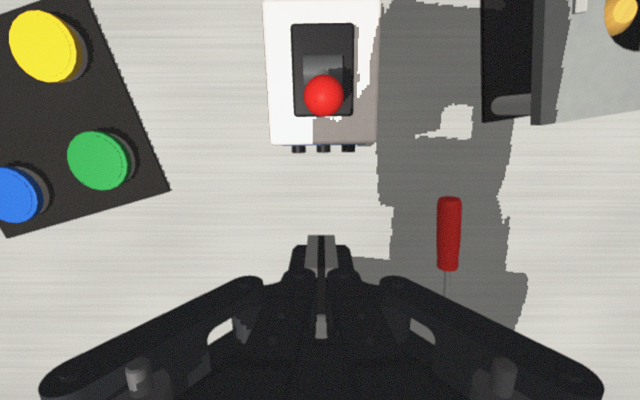

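The knob is at (323,95). The box is square to the tool to within about 2°, and the screwdriver (449,235) is well clear to the side.

```bash
python3 - <<'E'
from h import *
np.set_printoptions(precision=1,suppress=True)
c=r.get_calibration("wrist")
print("knob",cast(c,(323,95),125)); print("front edge",cast(c,(271,146),50),cast(c,(377,144),50))
print("block front",cast(c,(294,114),75),cast(c,(352,116),75),"back",cast(c,(292,24),75),cast(c,(354,24),75))
E
```

```text
knob [530.2 -41.7 125. ]
front edge [489.7   6.3  50. ] [491.5 -92.7  50. ]
block front [518.4 -18.1  75. ] [516.8 -66.2  75. ] back [585.  -18.2  75. ] [585.  -65.9  75. ]
```

>>> carry_out:
  targets:
    - {"dp": [0, 0, 10], "yaw": 0}
    - {"dp": [0, 0, 30], "yaw": 0}
    - {"dp": [0, 0, 50], "yaw": 0}
    - {"dp": [0, 0, 65], "yaw": 0}
    - {"dp": [0, 0, 72], "yaw": 0}
    - {"dp": [0, 0, 72], "yaw": 0}
    - {"dp": [0, 0, 72], "yaw": 0}

```text
clock: 16.98
eef_pos: [450.6, -40.2, 127.8]
tcp_rot: [3.141, -0.001, 0.001]
contact_force: [0.6, -0.2, -1.0]
opening: -0.004
grasp_force: 0.0
```

>>> carry_out:
  targets:
    - {"dp": [10, 1, 0], "yaw": 0}
    - {"dp": [28, 1, 0], "yaw": 0}
    - {"dp": [42, 1, 0], "yaw": 0}
    - {"dp": [50, 1, 0], "yaw": 0}
    - {"dp": [56, 1, 0], "yaw": 0}
    - {"dp": [62, 1, 0], "yaw": 0}
    - {"dp": [68, 1, 0], "yaw": 0}
    - {"dp": [74, 1, 0], "yaw": 0}
    - {"dp": [80, 1, 0], "yaw": 0}
    - {"dp": [86, 1, 0], "yaw": 0}
    - {"dp": [92, 1, 0], "yaw": 0}
    - {"dp": [96, 1, 0], "yaw": 0}

```text
clock: 18.48
eef_pos: [546.4, -41.1, 127.1]
tcp_rot: [-3.141, 0.0, 0.001]
contact_force: [-1.4, 0.3, -0.6]
opening: 0.001
grasp_force: 0.6
```

>>> carry_out:
  targets:
    - {"dp": [3, 0, 0], "yaw": 0}
    - {"dp": [5, 0, 0], "yaw": 0}
    - {"dp": [5, 0, 0], "yaw": 0}

```text
clock: 18.85
eef_pos: [551.3, -41.2, 127.3]
tcp_rot: [3.142, -0.0, 0.0]
contact_force: [0.3, 0.8, 0.0]
opening: 0.003
grasp_force: 0.2
```

>>> carry_out:
  targets:
    - {"dp": [2, 0, 0], "yaw": 0}
    - {"dp": [4, 0, 0], "yaw": 0}

```text
clock: 19.1
eef_pos: [555.0, -41.1, 127.2]
tcp_rot: [-3.142, 0.0, 0.001]
contact_force: [-1.4, 0.2, -1.1]
opening: -0.0
grasp_force: 0.7
```

>>> carry_out:
  targets:
    - {"dp": [1, 0, 0], "yaw": 0}
    - {"dp": [2, 0, 0], "yaw": 0}

```text
clock: 19.35
eef_pos: [556.5, -41.1, 127.1]
tcp_rot: [-3.142, 0.002, 0.001]
contact_force: [-5.7, -0.0, 1.7]
opening: 0.002
grasp_force: 2.7
```

```bash
python3 - <<'E'
from h import *
np.set_printoptions(precision=1,suppress=True)
t,s=r.grab_frame("top"),r.grab_frame("scene");ct,cs=r.get_calibration("top"),r.get_calibration("scene")
b=blob(s,(0,150,60),(8,255,255),(310,175,360,205));print(b[:3],cast(cs,b[0],125))
im=np.vstack([cv2.resize(q,None,fx=6,fy=6,interpolation=cv2.INTER_CUBIC) for q in (t[185:235,260:340],s[165:215,290:370])])
cv2.imwrite("pics/c6.png",cv2.cvtColor(im,cv2.COLOR_RGB2BGR))
E
```

```text
((332.0, 197.5), 3.664764165878296, 27.0) [580.3 -40.5 125. ]
```

View pics/c6.png

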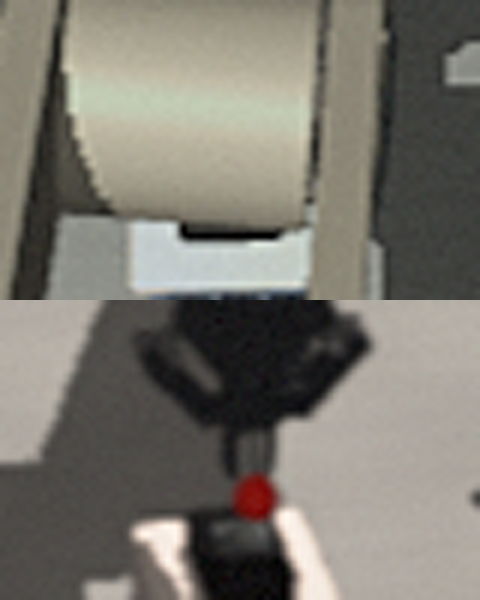

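The scene crop shows the ball leaning to +x at x≈580, as expected for fully over, and the force is rising. I'll press a little further to confirm the stop.

>>> carry_out:
  targets:
    - {"dp": [1, 0, 0], "yaw": 0}
    - {"dp": [1, 0, 0], "yaw": 0}

```text
clock: 19.7
eef_pos: [556.6, -41.1, 127.0]
tcp_rot: [-3.142, 0.003, 0.001]
contact_force: [-8.5, -0.3, 3.7]
opening: -0.001
grasp_force: 4.0
```

It's against the stop, so I'll back straight off and rise.

>>> carry_out:
  targets:
    - {"dp": [-3, 0, 0], "yaw": 0}
    - {"dp": [-15, 0, 0], "yaw": 0}
    - {"dp": [-40, 0, 0], "yaw": 0}
    - {"dp": [-70, 0, 0], "yaw": 0}
    - {"dp": [-100, 0, 0], "yaw": 0}
    - {"dp": [-115, 0, -10], "yaw": 0}
    - {"dp": [-120, 0, -30], "yaw": 0}
    - {"dp": [-120, 0, -55], "yaw": 0}
    - {"dp": [-120, 0, -70], "yaw": 0}
    - {"dp": [-120, 0, -75], "yaw": 0}
    - {"dp": [-120, 0, -75], "yaw": 0}
    - {"dp": [-120, 0, -75], "yaw": 0}

```text
clock: 21.2
eef_pos: [437.7, -41.1, 201.5]
tcp_rot: [-3.141, 0.001, 0.001]
contact_force: [0.3, -0.5, -1.3]
opening: -0.003
grasp_force: 0.0
```

```bash
python3 - <<'E'
from h import *
np.set_printoptions(precision=1,suppress=True)
c=r.get_calibration("wrist");w=r.grab_frame("wrist");s=r.grab_frame("scene")
a=blob(w,(0,150,60),(8,255,255),(240,0,400,200));print(a[:3],cast(c,a[0],125))
b=blob(s,(0,150,60),(8,255,255),(310,175,360,205));cs=r.get_calibration("scene");print(b[0],cast(cs,b[0],125),tri([(c,a[0]),(cs,b[0])]))
print(r.sense()["contact_force"])
E
```

```text
((322.0, 6.0), 17.007450103759766, 299.5) [570.3 -41.5 125. ]
(332.0, 197.5) [580.3 -40.5 125. ] [572.4 -40.1 119.3]
[ 0.4 -1.   1.1]
```

The scene view puts the ball at the same place after release (x≈580). The wrist reading is lower only because the ball is clipped at the image edge.

```bash
python3 -c "
from rig import r
print(r.sign_off())"
```

```text
the job is handed in; nothing more can be done
None
```

I pointed at the blue dish and then at the stage recess for over two seconds each, then pushed the shutter lever over to its stop, where it stayed, and handed the job in at about 21 s with the arm clear of everything.

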